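# Check a bored blank with the depth gauge

### The job

Pick the depth gauge (the one whose bare steel rod sticks out beyond its square collar) out of the tray of look-alikes, push its rod into the guide tube of the green jig until the collar stops against the tube's end, and draw it fully out again. Then carry it to the round mark on the white reading plate and finish while still holding it there, level and still, with the rod's tip over the centre of the mark, about 80 mm above the plate and touching nothing but the gripper. Leave all the other things where they are.

Things in the scene. Friction and masses are not known exactly. Their poses are not given: they have to be found in the camera images.
- gauge_grip (a point): Centre of the depth gauge's grip, on the rod axis. x points along the rod to the tip, z up as it lies. Along x from here: square wooden grip 16 x 16 mm, -35 to +35; square aluminium pommel 36 x 36, -45 to -35; square aluminium collar 36 x 36, +35 to +45; round steel rod 10 mm thick, +45 to the tip at +135 mm. It lies level, its axis 18 mm above the tray floor.
- gauge_tip (a point): Centre of the gauge rod's tip, on the axis, 135 mm from gauge_grip along x; same axes. In the tray the tip points roughly towards -y (within about 20 degrees).
- gauge: The whole loose gauge, 180 mm long, about 0.16 kg (varies); origin on its underside at the collar's rod-side face, 18 mm below the axis, 45 mm from gauge_grip towards the tip; same axes. It shares the tray with a look-alike bar and a wooden blank, in any order, about 75 mm apart.
- tray: Fixed plywood tray, 280 x 260 mm outside, 32 mm high, walls and floor 5 mm thick; origin at the centre of its underside.
- tube_mouth (a point): Centre of the guide tube's open end, 110 mm above the table. x points level into the bore (roughly -y, within about 20 degrees), z up. Steel tube 36 mm outside, bore 20 mm, 30 mm long, leading into a bored wooden blank 58 mm thick, bore 22 mm or more, open right through: only the collar stops the gauge, with the tip 90 mm inside. Before the mouth only things under 70 mm high stand.
- jig: Fixed holding jig: green base 200 x 120 x 16 mm, two cradles up to 117 mm high, the blank and the tube; same axes as tube_mouth. Origin on the table, 90 mm from tube_mouth along x.
- plate_mid (a point): Centre of the top of the fixed white reading plate, 90 x 90 mm, 10 mm thick, lying on the table; z up. A thin ring 40 mm across with a dot is drawn around this point.
- plate: The fixed reading plate; origin at the centre of its underside.
- bar_mid (a point): Centre of the look-alike knock-out bar in the tray, 180 mm long: like the gauge, but with a 36 mm square head at each far end (no collar in the middle, no bare rod sticking out). Not wanted.
- blank_mid (a point): Centre of a square wooden blank in the tray, 170 x 24 x 24 mm. Not wanted.
- wax: Amber glass jar with steel lid, 70 mm wide, 60 mm high, standing on the table; origin under its centre. Leave alone.
- bowl: Small dark turned bowl, 110 mm wide, 50 mm high; origin under its centre. Leave alone.
- finial: Small light turned wooden finial, 44 mm wide, 70 mm high; origin under its centre. Leave alone.
- chuck: Round steel lathe chuck standing on the table, 90 mm wide, 55 mm high; origin under its centre. Leave alone.
- mallet: Wooden-headed hammer lying between robot and tray; origin under its middle. Leave alone.
There are look-alikes about, which are no part of the job. Of the things that look like the plate, take the one that is farthest from the robot's base at the start.

How it is judged (in metres and radians):
On the way, in this order (a step that is already met when the one before it is completed fails the run):
1. the gauge is lifted out of the tray in the fingers (height (world z) of gauge_grip above 0.06 m and contact force between gauge and the fingers above 0.5 N and contact force between gauge and tray below 0.2 N), for 0.2 s.
2. the rod is in the guide tube and the collar has stopped against its end (x of gauge_tip in the frame of tube_mouth between 0.0875 and 0.096 m and y of gauge_tip in the frame of tube_mouth between -0.009 and 0.009 m and z of gauge_tip in the frame of tube_mouth between -0.009 and 0.009 m and contact force between gauge and jig above 1 N).
3. the rod is drawn fully out of the tube (x of gauge_tip in the frame of tube_mouth below -0.005 m), for 0.1 s.
At the end, for the whole second after the job is handed in: The fingers hold the gauge still, its axis level within 8 degrees, the rod's tip within 25 mm (sideways) of the plate's centre and 50 to 110 mm above the plate, touching neither jig, plate nor tray; every other thing within 40 mm of where it began (horizontal distance between gauge_tip and plate_mid below 0.025 m and z of gauge_tip in the frame of plate_mid between 0.05 and 0.11 m and angle between gauge's own x axis and vertical between 1.4308 and 1.7108 rad and contact force between gauge and the fingers above 0.5 N and linear speed of gauge below 0.03 m/s and angular speed of gauge below 0.3 rad/s and contact force between gauge and jig below 0.2 N and contact force between gauge and plate below 0.2 N and contact force between gauge and tray below 0.2 N and distance of each of bar_mid, blank_mid, wax, bowl, finial, chuck, mallet from where it was at the start of the episode below 0.04 m); the arm keeps its last pose, push and grip.
It fails at once if one of the other things is pushed more than 40 mm from its place (distance of any of bar_mid, blank_mid, wax, bowl, finial, chuck, mallet from where it was at the start of the episode above 0.04 m).
It also fails if it takes over 51 s, if anything falls off the work surface, if the arm or the gripper's body presses on something with over 40 N, if the wrist force passes 120 N, or if a joint passes its speed limit or range.

### The arm

A 6-joint arm with a two-finger parallel gripper is mounted at the origin on the work surface. World frame = base frame: x ahead of the robot, y to its left, z up, the work surface at z = 0. Lengths are in mm, angles in rad, forces in N, time in s.
With the tool pointing down it reaches from about 250 to 800 mm from the base axis. Payload 8.5 kg.
Tool frame: the origin (TCP) lies at the very end of the fingers, on their centre line; the grasp point (between the pads) lies 19 mm behind it; z points along the fingers, y is the direction in which the jaws open and shut (so a half turn about z gives the same grasp; the last joint's range is limited). The gripper opens to 85 mm and grips with 20 to 120 N. Pads are 22 mm wide; open, the fingers measure 114 mm over their backs; the gripper's body (76 mm by 85 mm) begins 54 mm behind the grasp point. The pads swing forward as they close: fully open they stand 13 mm farther back than shut.
Start: joints at [-1.335, 0.238, -0.013, 1.319, 0, 1.571], TCP at [122.639, -510.43, 231.276] pointing down, gripper open.
Joint ranges: [-2.66, 2.66], [-1.03, 1.9], [-1.14, 1.46], [-1.82, 2.27], [-1.45, 1.34], [-3.14, 3.14]. Speed limits (rad/s): [2.22, 2.22, 2.79, 3.14, 3.14, 3.14].

### API

Orientations are given as [roll, pitch, yaw] about the fixed x, y, z axes, in that order (R = Rz(yaw) Ry(pitch) Rx(roll)).
In Python, from station import r, imaging, order gives the robot as it stands.
- The arm moves only by the tool play_rows, never from a script. Its argument "plan" is one flat list of numbers, 6 for each row, row after row: the shift along the tool's x, y, z scaled (see below), then the turn, a rotation vector about the tool's x, y, z scaled (see below). A call has exactly 10 rows; each row is the pose to reach, as a shift and turn from the pose commanded when the call began, along the tool's axes at that moment; what a row does not reach only later rows make up. The controller multiplies each number of a shift by 750 mm and each number of a turn by 90 degrees. A row lasts 1/8 s, in which the tool goes at most 62.5 mm and 10.7 degrees, less where a joint would pass 70% of its speed; a pose out of reach is approached as far as the arm can. A call with a number of a shift or a turn outside -1 to 1 is refused whole. A call with a gripper value outside its range is refused whole. "jaw" is the gripper's target within -1 to 1 (shut at 1, half-way at 0, fully open at -1), set as the call begins (left out, the last holds). The fingers move at their own pace and stop on an object; "squeeze" is the grip in N (left out, the last holds). Time passes only in rows, so rows that repeat a pose let the fingers close, or fill a call up. It gives the time, the measured TCP pose, the force and the opening at its end, in the units of the state.
- r.sense(): the state, without advancing time (a new reading comes with each control period).
- imaging.get_image(name): name is "side" or "top"; returns a dict with "frame" (480x640x3 uint8, red, green, blue), "range_z" (480x640 float32, mm along the optical axis (not along the pixel's ray), 0 where there is no reading), "vertical_fov" (degrees; the focal length in pixels is half the picture's height over the tangent of half this angle, whatever the lens; pixels are square), "cx", "cy" (the principal point, pixels), "eye" and "attitude" of the camera in the world. Camera axes: x right, y up, looking along -z (the intrinsics and any distortion apply to the point x, -y, -z); pixel columns grow to the right and rows downward; lengths in mm; the calibration is good to about 2 mm. A picture is of the moment at which its call begins.
- order.close_job(): hands the job in, once; it reports no verdict.
The state is a dict: "clock": time; "joints": joint angles; "joint_velocities": joint speeds; "effort": joint torques, N m; "tcp_pos": TCP position; "orientation": TCP orientation; "ft_force": force on the tool from outside, world axes, zero at the start; "moment": the same for the moment, N m; "gripper_width": finger opening in mm.
Only numpy, scipy, OpenCV 4.12 (cv2) and the standard library are available. Lean on these libraries where they do the work, as an engineer would, in place of code of your own. Each camera call takes 0.05 s, during which the arm holds its last target. There are 200 camera calls.

## Working session

There is one attempt and no reset: what is moved stays moved. The work goes in short steps, Python scripts to look and compute and a tool call to move; the robot and the scene stay as the last step left them, time stands still between calls to the robot, and variables do not carry over. Pictures are saved under pics/ and viewed, about 8 in all and at most 12, crops included, and the job is handed in when it is done.

Besides the shell and the picture viewer there is one more tool, called after "Emit:" by a JSON object that holds its "api" and its "payload". play_rows: Moves the arm, as the interface text tells. Shifts and turns lie within -1 to 1; 1 stands for 750 mm of shift or 90 degrees of turn. Its arguments: {"type":"object","properties":{"plan":{"type":"array","items":{"type":"number","minimum":-1,"maximum":1}},"jaw":{"type":"number"},"squeeze":{"type":"number"}},"required":["plan"]}

```bash
ls; mkdir -p pics
cat > h.py <<'E'
import numpy as np, cv2, pickle
from scipy.spatial.transform import Rotation as R
def att(a):
    a=np.array(a,float)
    return a if a.shape==(3,3) else R.from_euler('xyz',a).as_matrix()
def grab(name,fn):
    from station import imaging
    d=imaging.get_image(name); pickle.dump(d,open(f'pics/{fn}.pkl','wb'))
    cv2.imwrite(f'pics/{fn}.png',cv2.cvtColor(d['frame'],cv2.COLOR_RGB2BGR)); return d
def load(fn): return pickle.load(open(f'pics/{fn}.pkl','rb'))
def foc(d): return 240/np.tan(np.radians(d['vertical_fov'])/2)
def px(d,u,v,z=None):
    """world point from pixel by depth"""
    f=foc(d); 
    if z is None:
        p=d['range_z'][int(v)-1:int(v)+2,int(u)-1:int(u)+2]; p=p[p>0]; z=np.median(p) if p.size else np.nan
    c=np.array([(u-d['cx'])/f*z,-(v-d['cy'])/f*z,-z]); return att(d['attitude'])@c+np.array(d['eye'])
def onz(d,u,v,h):
    """pixel ray meets plane z=h"""
    e=np.array(d['eye']); r=px(d,u,v,1.)-e; return e+r*(h-e[2])/r[2]
def proj(d,P):
    c=att(d['attitude']).T@(np.array(P)-np.array(d['eye'])); f=foc(d)
    return d['cx']+f*c[0]/-c[2], d['cy']-f*c[1]/-c[2]
E
python3 - <<'E'
from h import *
from station import r
for n in('top','side'):
    d=grab(n,n+'0'); print(n,{k:v for k,v in d.items() if k not in('frame','range_z')})
print(r.sense())
E
```

```text
pics
top {'vertical_fov': 56.37955584918156, 'cx': 321.89353531621265, 'cy': 245.53987695818464, 'eye': array([ 342.29856579,  -45.49707132, 1174.73253113]), 'attitude': array([ 0.13651048,  0.0191249 , -1.57512749])}
side {'vertical_fov': 57.603509769289765, 'cx': 315.44901689195893, 'cy': 241.24847715702836, 'eye': array([383.01438057, 673.79302072, 676.80387948]), 'attitude': array([ 8.93205464e-01, -6.97196752e-04, -2.95142090e+00])}
{'clock': 0.1, 'joints': array([-1.33501618e+00,  2.38728027e-01, -1.41541205e-02,  1.31921995e+00,
        4.52705548e-07,  1.57081132e+00]), 'joint_velocities': array([-0.00016102, -0.00043461,  0.0024253 , -0.0021706 , -0.00194183,
       -0.00060334]), 'effort': array([-1.83426600e-04, -5.39721358e+01,  3.46998274e+01,  1.34336360e-02,
        6.30366372e-06,  2.27847906e-06]), 'tcp_pos': array([ 122.55348384, -510.11027174,  230.74428874]), 'orientation': array([-3.14028688e+00, -4.33132514e-07,  2.35765154e-01]), 'ft_force': array([ 0.0204931 , -0.5889696 ,  1.00367494]), 'moment': array([ 0.0597747 , -0.0259133 ,  0.00304933]), 'gripper_width': 85.87354694925249}
```

View pics/top0.png

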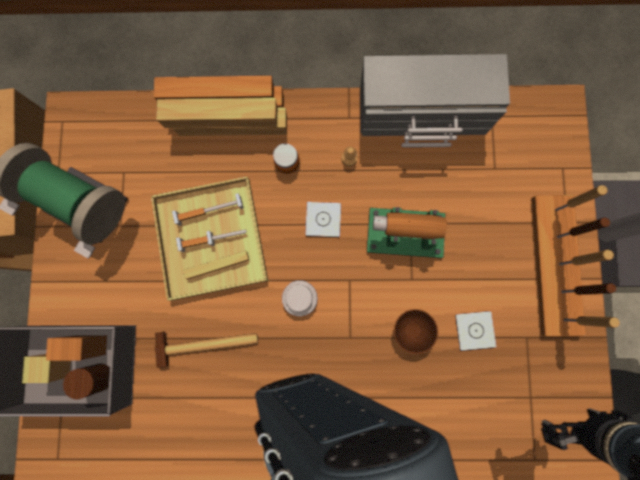

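View pics/side0.png

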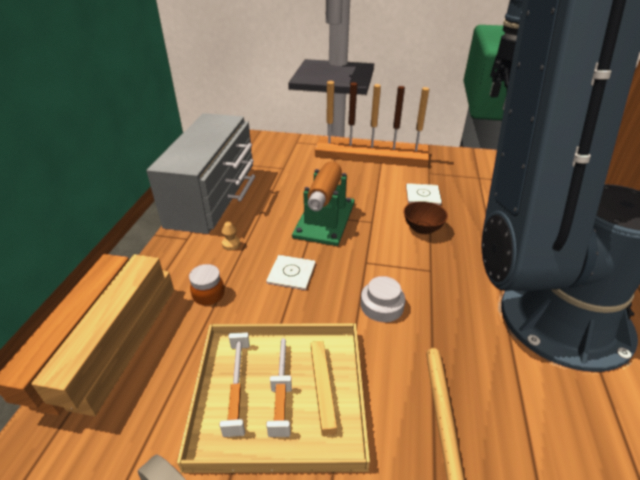

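Run:
```python
from h import *
t=cv2.imread('pics/top0.png');s=cv2.imread('pics/side0.png')
def c(im,u,v,w,h,k=4): return cv2.resize(im[v:v+h,u:u+w],None,fx=k,fy=k,interpolation=cv2.INTER_CUBIC)
a=np.hstack([c(t,165,190,90,70),c(t,365,200,90,70)])
b=np.hstack([c(s,215,325,90,118,2.5)[:280],c(s,285,160,80,70)[:280],c(t,300,195,48,70)[:280]])
W=max(a.shape[1],b.shape[1]);p=lambda i:np.pad(i,((0,0),(0,W-i.shape[1]),(0,0)))
cv2.imwrite('pics/comp.png',np.vstack([p(a),p(b)]));print(a.shape,b.shape)
T=load('top0');S=load('side0')
for n,d,l in(('T',T,dict(pom=(181,243),col=(210,238),tip=(245,234),floor=(230,220),plA=(323,219),plB=(476,331),wax=(286,155),chuck=(299,298),finial=(350,157),tube=(380,223),wood=(415,226),bowl=(416,331),tab=(340,270))),
 ('S',S,dict(pom=(279,428),col=(281,381),tip=(283,342),plA=(291,270),plB=(423,192),tubeface=(316,201),floor=(260,350)))):
  for k,(u,v) in l.items(): print(n,k,px(d,u,v).round(1))
```

```text
(280, 720, 3) (280, 737, 3)
T pom [508.3 340.5  34.2]
T col [520.1 264.1  39. ]
T tip [535.3 180.    6.2]
T floor [573.8 221.3   4.2]
T plA [572.9 -27.2  11.9]
T plB [ 280.4 -414.6   10.9]
T wax [732.8  67.1  59.9]
T chuck [364.9  32.7  56.7]
T finial [728.2 -98.7  52.5]
T tube [ 539.2 -164.1  127.6]
T wood [ 529.6 -244.7  137.2]
T bowl [ 280.6 -263.9    4.4]
T tab [438.5 -71.    0.9]
S pom [502.1 348.4  33.9]
S col [518.8 270.3  37.6]
S tip [537.8 183.6  27.4]
S plA [573.9 -28.6   9.6]
S plB [ 282.  -416.4   10.1]
S tubeface [ 540.3 -151.9  119.3]
S floor [581.1 192.5   4.5]
```

View pics/comp.png

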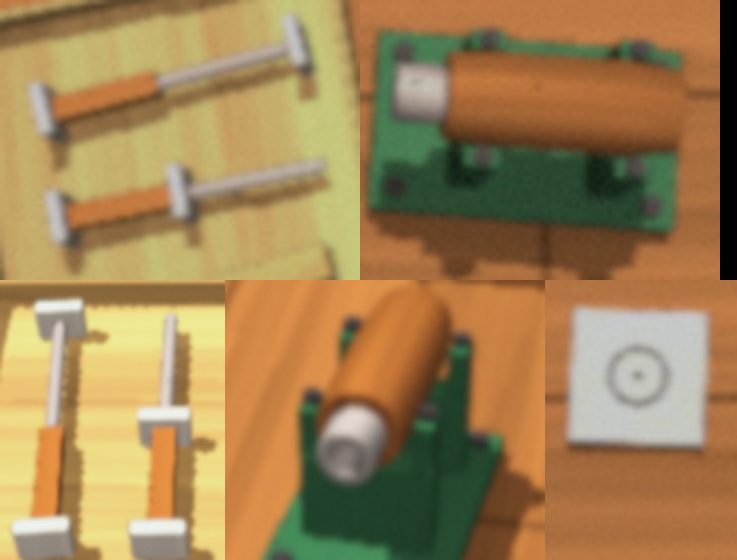

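```bash
cat >> h.py <<'E'
def cloud(d):
    f=foc(d); v,u=np.mgrid[0:480,0:640]; z=d['range_z'].astype(float); m=z>0
    c=np.stack([(u-d['cx'])/f*z,-(v-d['cy'])/f*z,-z],-1)[m]
    return c@att(d['attitude']).T+np.array(d['eye'])
E
python3 - <<'E'
from h import *
from scipy.optimize import least_squares
T=load('top0');S=load('side0')
print('gauge: tip/collar/pommel pixel rays')
t=onz(T,245.75,231.5,23); print('T tip',t.round(1))
s=onz(S,215+168/2.5,325+(316-280)/2.5,23); print('S tip',s.round(1))
for n,d in(('T',T),('S',S)):
    P=cloud(d)
    # gauge grip/collar/pommel: raised pts
    m=(P[:,2]>26)&(P[:,2]<50)&(P[:,0]>480)&(P[:,0]<548)&(P[:,1]>165)&(P[:,1]<370)
    Q=P[m]; 
    print(n,'raised',m.sum())
    h=Q[Q[:,2]>36]; print(' high y hist',np.histogram(h[:,1],bins=np.arange(230,370,10)))
    a=h[h[:,1]>310];b=h[(h[:,1]>240)&(h[:,1]<300)]
    for q in(a,b): print('  blk n',len(q),q.mean(0).round(1),q.min(0).round(1),q.max(0).round(1))
    g=Q[(Q[:,1]>280)&(Q[:,1]<320)]; print('  grip n',len(g),g.mean(0).round(1), np.polyfit(g[:,1],g[:,0],1))
    # cylinder
    M=(P[:,2]>112)&(P[:,2]<150)&(P[:,0]>490)&(P[:,0]<590)&(P[:,1]<-130)&(P[:,1]>-340)
    Q=P[M];print(n,'cyl y range',Q[:,1].min().round(1),Q[:,1].max().round(1),len(Q))
    def fit(Q,r0):
        def res(p):
            e=np.array([p[1],-1,0]);e/=np.linalg.norm(e);w=Q-np.array([p[0],-200,p[2]]);return np.linalg.norm(w-np.outer(w@e,e),axis=1)-p[3]
        return least_squares(res,[540,0,110,r0],loss='soft_l1').x.round(3)
    print('  tube',fit(Q[(Q[:,1]>-175)],18),' wood',fit(Q[(Q[:,1]<-190)],27))
    for y in range(-140,-200,-5):
        q=Q[(Q[:,1]<y)&(Q[:,1]>y-5)]
        if len(q): print('   ',y,len(q),q[:,2].max().round(1))
E
```

```text
gauge: tip/collar/pommel pixel rays
T tip [539.1 174.9  23. ]
S tip [541.8 174.7  23. ]
T raised 412
 high y hist (array([ 0,  0,  0, 41, 12,  2,  0,  0,  0,  0,  4, 47,  6]), array([230, 240, 250, 260, 270, 280, 290, 300, 310, 320, 330, 340, 350,
       360]))
  blk n 57 [505.7 345.1  40.3] [489.2 337.4  36.1] [523.4 352.6  45.2]
  blk n 55 [521.1 267.7  41. ] [504.1 260.2  36. ] [538.5 282.3  44.8]
  grip n 95 [515.1 299.4  31.7] [-2.20241154e-01  5.81005547e+02]
T cyl y range -318.5 -147.8 1670
  tube [ 5.39386e+02 -8.90000e-02  1.10771e+02  1.75480e+01]  wood [ 5.40047e+02 -7.40000e-02  1.07302e+02  3.10840e+01]
    -145 10 131.2
    -150 34 130.2
    -155 30 131.1
    -160 29 131.2
    -165 30 129.4
    -170 29 131.4
    -175 48 139.0
    -180 50 140.3
    -185 47 139.9
    -190 54 142.7
    -195 60 141.9
S raised 948
 high y hist (array([  0,   0,   2,  89,  35,   0,   0,   0,   0,   0,  11, 131,  14]), array([230, 240, 250, 260, 270, 280, 290, 300, 310, 320, 330, 340, 350,
       360]))
  blk n 156 [504.6 345.4  39.7] [487.4 337.6  36.1] [522.4 351.8  42.9]
  blk n 126 [521.  267.3  39.6] [503.5 258.5  36.3] [538.4 274.8  42.5]
  grip n 227 [513.8 300.9  30.4] [-2.11512594e-01  5.77429396e+02]
S cyl y range -319.0 -146.2 948
  tube [ 5.3801e+02 -9.6000e-02  1.1074e+02  1.6032e+01]  wood [ 5.39863e+02 -7.00000e-02  1.05145e+02  3.24010e+01]
    -145 18 126.5
    -150 39 128.6
    -155 20 128.1
    -160 15 127.1
    -165 21 129.0
    -170 18 128.2
    -175 47 140.6
    -180 85 138.3
    -185 32 137.3
    -190 25 138.5
    -195 46 139.8
```

```bash
cat >> h.py <<'E'
def Rt(yaw): return R.from_euler('xyz',[np.pi,0,yaw])
def rel(p0,y0,p1,y1):
    """full-scale row numbers from tool-down pose (p0,yaw0) to (p1,yaw1)"""
    s=Rt(y0).inv().apply(np.array(p1,float)-p0)/750; w=(Rt(y0).inv()*Rt(y1)).as_rotvec()/(np.pi/2)
    return s.round(4),w.round(4)
E
python3 - <<'E'
from h import *
a=[122.6,-510.4,231.3];b=[400,-100,240];c=[513,306.4,150];c2=[513,306.4,9]
print(rel(a,.236,b,1.0),rel(b,1.0,c,1.771),rel(c,1.771,c2,1.771))
E
```

```text
(array([ 0.4876, -0.4456, -0.0116]), array([-0.    ,  0.    , -0.4864])) (array([ 0.5374, -0.166 ,  0.12  ]), array([ 0.    ,  0.    , -0.4908])) (array([ 0.   , -0.   ,  0.188]), array([0., 0., 0.]))
```

Emit:
{"api": "play_rows", "payload": {"plan": [0.03, -0.027, 0, 0, 0, -0.03, 0.084, -0.077, -0.002, 0, 0, -0.084, 0.142, -0.13, -0.004, 0, 0, -0.142, 0.2, -0.183, -0.005, 0, 0, -0.2, 0.258, -0.236, -0.006, 0, 0, -0.258, 0.316, -0.289, -0.008, 0, 0, -0.316, 0.374, -0.342, -0.009, 0, 0, -0.374, 0.428, -0.391, -0.01, 0, 0, -0.428, 0.472, -0.431, -0.011, 0, 0, -0.471, 0.488, -0.446, -0.012, 0, 0, -0.486], "jaw": 0, "squeeze": 60}}

```text
clock: 1.35
tcp_pos: [401.2, -97.6, 240.1]
orientation: [-3.141, -0.0, 1.003]
ft_force: [0.6, -1.4, -0.3]
gripper_width: 43.0
```

Emit:
{"api": "play_rows", "payload": {"plan": [0.03, -0.009, 0.007, 0, 0, -0.028, 0.088, -0.027, 0.02, 0, 0, -0.08, 0.15, -0.046, 0.034, 0, 0, -0.137, 0.215, -0.066, 0.048, 0, 0, -0.196, 0.28, -0.086, 0.062, 0, 0, -0.256, 0.345, -0.107, 0.077, 0, 0, -0.315, 0.41, -0.127, 0.091, 0, 0, -0.374, 0.47, -0.145, 0.105, 0, 0, -0.43, 0.52, -0.161, 0.116, 0, 0, -0.475, 0.5374, -0.166, 0.12, 0, 0, -0.491]}}

```text
clock: 2.6
tcp_pos: [513.5, 308.4, 149.0]
orientation: [-3.14, 0.0, 1.774]
ft_force: [0.1, -1.5, -0.2]
gripper_width: 43.0
```

Emit:
{"api": "play_rows", "payload": {"plan": [0, 0, 0.01, 0, 0, 0, 0, 0, 0.03, 0, 0, 0, 0, 0, 0.055, 0, 0, 0, 0, 0, 0.08, 0, 0, 0, 0, 0, 0.1, 0, 0, 0, 0, 0, 0.115, 0, 0, 0, 0, 0, 0.12, 0, 0, 0, 0, 0, 0.12, 0, 0, 0, 0, 0, 0.12, 0, 0, 0, 0, 0, 0.12, 0, 0, 0]}}

```text
clock: 3.85
tcp_pos: [514.0, 306.9, 60.8]
orientation: [3.141, -0.0, 1.771]
ft_force: [-0.4, 0.5, -0.0]
gripper_width: 42.4
```

Run:
```python
from h import *
from station import r
T=grab('top','top1');S=grab('side','side1');s=r.sense();print(s['tcp_pos'],s['orientation'])
a=cv2.imread('pics/top1.png')[170:300,150:280];b=cv2.imread('pics/side1.png')[280:480,170:370]
cv2.imwrite('pics/c1.png',np.hstack([cv2.resize(a,(390,400)),cv2.resize(b,(400,400))]))
```

```text
[513.82272931 306.81324531  60.66492314] [ 3.14111496e+00 -2.69340154e-04  1.77057565e+00]
```

View pics/c1.png

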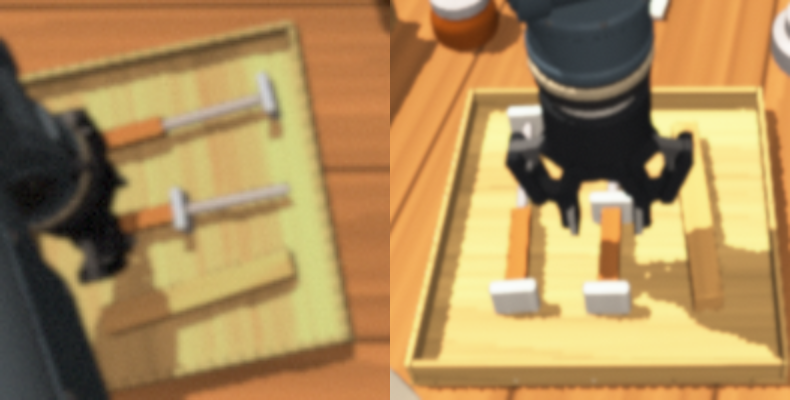

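Emit:
{"api": "play_rows", "payload": {"plan": [0, 0, 0.006, 0, 0, 0, 0, 0, 0.018, 0, 0, 0, 0, 0, 0.032, 0, 0, 0, 0, 0, 0.046, 0, 0, 0, 0, 0, 0.057, 0, 0, 0, 0, 0, 0.064, 0, 0, 0, 0, 0, 0.068, 0, 0, 0, 0, 0, 0.068, 0, 0, 0, 0, 0, 0.068, 0, 0, 0, 0, 0, 0.068, 0, 0, 0]}}

```text
clock: 5.2
tcp_pos: [513.9, 306.8, 9.6]
orientation: [3.141, -0.0, 1.77]
ft_force: [-0.2, 0.8, -0.6]
gripper_width: 42.8
```

Emit:
{"api": "play_rows", "payload": {"plan": [0, 0, 0, 0, 0, 0, 0, 0, 0, 0, 0, 0, 0, 0, 0, 0, 0, 0, 0, 0, 0, 0, 0, 0, 0, 0, 0, 0, 0, 0, 0, 0, 0, 0, 0, 0, 0, 0, 0, 0, 0, 0, 0, 0, 0, 0, 0, 0, 0, 0, 0, 0, 0, 0, 0, 0, 0, 0, 0, 0], "jaw": 1, "squeeze": 60}}

```text
clock: 6.45
tcp_pos: [513.9, 306.8, 9.7]
orientation: [3.141, -0.0, 1.77]
ft_force: [-0.5, -0.7, 5.5]
gripper_width: 14.7
```

Emit:
{"api": "play_rows", "payload": {"plan": [0, 0, -0.004, 0, 0, 0, 0, 0, -0.012, 0, 0, 0, 0, 0, -0.026, 0, 0, 0, 0, 0, -0.046, 0, 0, 0, 0, 0, -0.068, 0, 0, 0, 0, 0, -0.09, 0, 0, 0, 0, 0, -0.112, 0, 0, 0, 0, 0, -0.13, 0, 0, 0, 0, 0, -0.143, 0, 0, 0, 0, 0, -0.147, 0, 0, 0]}}

```text
clock: 7.7
tcp_pos: [513.9, 306.8, 120.3]
orientation: [3.141, -0.0, 1.77]
ft_force: [0.7, 0.8, -1.8]
gripper_width: 14.8
```

Run:
```python
from h import *
from station import r
s=r.sense();print(s['tcp_pos'],s['orientation'],s['gripper_width'])
# cmd pose
c=np.array([513,306.4,119.2]); y0=1.771
e=np.array([-.0735,-1,0]);e/=np.linalg.norm(e); yt=np.arctan2(-e[1],-e[0]); M=np.array([543.6,-147.3,0])
g=M-e*(135+35); g[2]=97; print('target grip',g,yt, rel(c,y0,g,yt))
```

```text
[513.88443005 306.79008831 120.28846805] [ 3.14089222e+00 -3.42792080e-04  1.77048846e+00] 14.788804703496671
target grip [556.06138558  22.24266091  97.        ] 1.4974282545591266 (array([-0.3827, -0.0191,  0.0296]), array([ 0.    , -0.    ,  0.1742]))
```

Emit:
{"api": "play_rows", "payload": {"plan": [-0.014, -0.001, 0.001, 0, 0, 0.006, -0.048, -0.002, 0.004, 0, 0, 0.022, -0.095, -0.005, 0.007, 0, 0, 0.043, -0.148, -0.007, 0.011, 0, 0, 0.067, -0.203, -0.01, 0.016, 0, 0, 0.092, -0.258, -0.013, 0.02, 0, 0, 0.117, -0.308, -0.015, 0.024, 0, 0, 0.14, -0.348, -0.017, 0.027, 0, 0, 0.158, -0.374, -0.019, 0.029, 0, 0, 0.17, -0.383, -0.019, 0.03, 0, 0, 0.174]}}

```text
clock: 8.95
tcp_pos: [556.4, 21.2, 96.7]
orientation: [-3.141, -0.0, 1.495]
ft_force: [0.8, 2.1, -2.0]
gripper_width: 14.7
```

Emit:
{"api": "play_rows", "payload": {"plan": [0, 0, 0, 0, 0, 0, 0, 0, 0, 0, 0, 0, 0, 0, 0, 0, 0, 0, 0, 0, 0, 0, 0, 0, 0, 0, 0, 0, 0, 0, 0, 0, 0, 0, 0, 0, 0, 0, 0, 0, 0, 0, 0, 0, 0, 0, 0, 0, 0, 0, 0, 0, 0, 0, 0, 0, 0, 0, 0, 0]}}

```text
clock: 10.2
tcp_pos: [556.7, 22.2, 97.1]
orientation: [-3.142, -0.0, 1.497]
ft_force: [-0.2, 0.6, -2.1]
gripper_width: 14.7
```

Run:
```python
from h import *
from station import r
T=grab('top','top2');S=grab('side','side2');s=r.sense();print(s['tcp_pos'],s['orientation'],s['gripper_width'])
a=cv2.imread('pics/top2.png')[180:270,290:410];b=cv2.imread('pics/side2.png')[160:300,260:400]
cv2.imwrite('pics/c2.png',np.vstack([cv2.resize(a,(600,300))if 0 else cv2.resize(a,None,fx=3.3,fy=3.3,interpolation=2),np.pad(cv2.resize(b,None,fx=2.1,fy=2.1,interpolation=2),((0,0),(0,102),(0,0)))]))
a=cv2.resize(a,None,fx=4,fy=4,interpolation=2);b=cv2.resize(b,(360,360),interpolation=2)
cv2.imwrite('pics/c2.png',cv2.hconcat([a[:360,:440],b]));print(a.shape)
```

```text
[556.6855935   22.27030423  97.08009279] [-3.14153609e+00 -9.69797264e-05  1.49711306e+00] 14.74794091753593
(360, 480, 3)
```

View pics/c2.png

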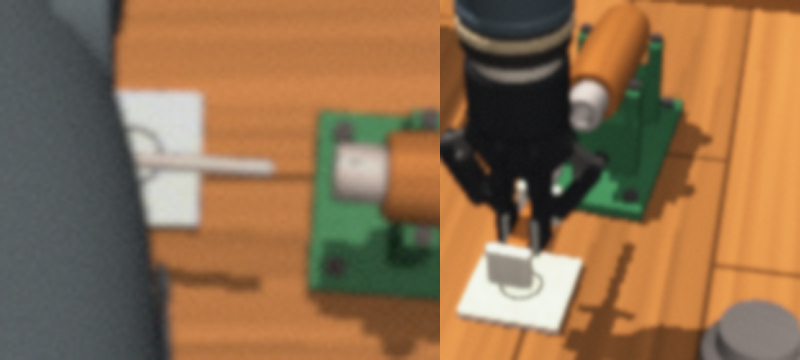

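Run:
```python
from h import *
T=load('top2');S=load('side2')
P=cloud(T)
for (n,lo,hi,zl) in(('rod',-120,-50,100),('tube',-174,-150,100)):
    m=(P[:,1]>lo)&(P[:,1]<hi)&(P[:,2]>zl)&(P[:,2]<160)&(P[:,0]>500)&(P[:,0]<600);Q=P[m]
    print(n,len(Q),Q.mean(0).round(1),'x',Q[:,0].min().round(1),Q[:,0].max().round(1),'zmax',np.percentile(Q[:,2],[50,90]).round(1),'y',Q[:,1].min().round(1),Q[:,1].max().round(1),'slope',np.polyfit(Q[:,1],Q[:,0],1).round(3))
    for y in range(lo,hi,8):
        q=Q[(Q[:,1]>=y)&(Q[:,1]<y+8)]
        if len(q): print('  ',y+4,len(q),'xmid',((q[:,0].min()+q[:,0].max())/2).round(1),'mean',q[:,0].mean().round(1),'z90',np.percentile(q[:,2],90).round(1))
# colour-edge measurement: column profiles
g=T['frame'].astype(float)
for u in (336,342,348,354):
    col=g[205:240,u].min(1); print('rod',u,[int(x) for x in g[212:232,u,2]])
for u in (376,380,384): print('tube',u,[int(x) for x in g[208:238,u,2]])
# pommel in side
Q=cloud(S); m=(Q[:,1]>50)&(Q[:,1]<80)&(Q[:,2]>85)&(Q[:,2]<135)&(Q[:,0]>520)&(Q[:,0]<600);q=Q[m];print('pommel',len(q),q.min(0).round(1),q.max(0).round(1),np.percentile(q,[3,97],axis=0).round(1))
```

```text
rod 105 [547.7 -80.  114.3] x 542.3 555.5 zmax [114.3 117.3] y -110.7 -50.4 slope [6.90000e-02 5.53166e+02]
   -108 11 xmid 546.1 mean 545.6 z90 116.0
   -100 16 xmid 546.3 mean 546.0 z90 116.6
   -92 13 xmid 547.6 mean 546.5 z90 117.3
   -84 12 xmid 548.8 mean 548.4 z90 116.2
   -76 16 xmid 549.0 mean 548.6 z90 117.6
   -68 12 xmid 549.3 mean 548.7 z90 116.7
   -60 12 xmid 548.4 mean 548.4 z90 117.3
   -52 13 xmid 550.3 mean 549.3 z90 117.1
tube 155 [ 540.5 -162.   124.1] x 524.7 562.0 zmax [125.2 129.1] y -174.0 -150.0 slope [1.26000e-01 5.60928e+02]
   -170 54 xmid 541.3 mean 539.8 z90 129.8
   -162 47 xmid 541.1 mean 540.0 z90 129.1
   -154 54 xmid 544.3 mean 541.5 z90 128.5
rod 336 [213, 212, 213, 212, 210, 202, 190, 183, 178, 159, 159, 185, 202, 208, 204, 201, 200, 204, 206, 207]
rod 342 [73, 72, 74, 74, 77, 82, 108, 151, 175, 166, 128, 83, 61, 63, 70, 73, 71, 73, 72, 70]
rod 348 [67, 66, 67, 73, 73, 73, 87, 122, 165, 173, 142, 99, 66, 58, 70, 70, 72, 72, 71, 69]
rod 354 [66, 68, 71, 72, 71, 71, 76, 109, 158, 177, 161, 117, 80, 62, 73, 72, 74, 71, 70, 70]
tube 376 [83, 88, 87, 82, 81, 81, 76, 98, 134, 159, 175, 184, 189, 188, 181, 173, 159, 149, 133, 118, 103, 88, 84, 83, 92, 93, 93, 92, 92, 90]
tube 380 [85, 87, 92, 91, 89, 90, 97, 107, 136, 155, 169, 179, 182, 189, 191, 180, 170, 161, 147, 132, 112, 94, 85, 89, 92, 91, 94, 93, 91, 91]
tube 384 [75, 83, 90, 88, 90, 93, 92, 98, 116, 140, 162, 174, 183, 187, 189, 182, 174, 163, 150, 137, 116, 100, 81, 73, 72, 77, 82, 89, 84, 67]
pommel 281 [539.8  55.5  91.3] [575.7  68.2 129.8] [[540.5  59.   95.2]
 [573.8  67.5 128.7]]
```

Emit:
{"api": "play_rows", "payload": {"plan": [-0.005, 0, 0.0007, 0, 0, 0, -0.015, 0, 0.0007, 0, 0, 0, -0.03, 0, 0.0007, 0, 0, 0, -0.045, 0, 0.0007, 0, 0, 0, -0.06, 0, 0.0007, 0, 0, 0, -0.075, 0, 0.0007, 0, 0, 0, -0.09, 0, 0.0007, 0, 0, 0, -0.105, 0, 0.0007, 0, 0, 0, -0.115, 0, 0.0007, 0, 0, 0, -0.12, 0, 0.0007, 0, 0, 0]}}

```text
clock: 11.55
tcp_pos: [550.1, -68.0, 96.5]
orientation: [3.142, -0.0, 1.497]
ft_force: [0.0, -0.2, -1.5]
gripper_width: 15.1
```

Emit:
{"api": "play_rows", "payload": {"plan": [-0.005, 0, 0, 0, 0, 0, -0.012, 0, 0, 0, 0, 0, -0.02, 0, 0, 0, 0, 0, -0.027, 0, 0, 0, 0, 0, -0.033, 0, 0, 0, 0, 0, -0.037, 0, 0, 0, 0, 0, -0.039, 0, 0, 0, 0, 0, -0.04, 0, 0, 0, 0, 0, -0.04, 0, 0, 0, 0, 0, -0.04, 0, 0, 0, 0, 0]}}

```text
clock: 12.8
tcp_pos: [547.9, -97.3, 96.5]
orientation: [-3.142, -0.0, 1.497]
ft_force: [0.5, -0.2, -1.9]
gripper_width: 14.8
```

Emit:
{"api": "play_rows", "payload": {"plan": [-0.001, 0, 0, 0, 0, 0, -0.002, 0, 0, 0, 0, 0, -0.003, 0, 0, 0, 0, 0, -0.004, 0, 0, 0, 0, 0, -0.005, 0, 0, 0, 0, 0, -0.006, 0, 0, 0, 0, 0, -0.007, 0, 0, 0, 0, 0, -0.008, 0, 0, 0, 0, 0, -0.008, 0, 0, 0, 0, 0, -0.008, 0, 0, 0, 0, 0]}}

```text
clock: 14.05
tcp_pos: [547.4, -103.3, 96.5]
orientation: [-3.142, -0.0, 1.497]
ft_force: [-0.2, 0.6, -1.8]
gripper_width: 15.0
```

Emit:
{"api": "play_rows", "payload": {"plan": [-0.001, 0, 0, 0, 0, 0, -0.002, 0, 0, 0, 0, 0, -0.003, 0, 0, 0, 0, 0, -0.004, 0, 0, 0, 0, 0, -0.005, 0, 0, 0, 0, 0, -0.006, 0, 0, 0, 0, 0, -0.006, 0, 0, 0, 0, 0, -0.006, 0, 0, 0, 0, 0, -0.006, 0, 0, 0, 0, 0, -0.006, 0, 0, 0, 0, 0]}}

```text
clock: 15.3
tcp_pos: [547.4, -104.1, 96.6]
orientation: [3.141, -0.007, 1.5]
ft_force: [1.1, 19.9, 1.2]
gripper_width: 14.8
```

Run:
```python
from h import *
from station import r
T=grab('top','top3');S=grab('side','side3');s=r.sense();print(s['tcp_pos'],s['ft_force'],s['gripper_width'])
a=cv2.imread('pics/top3.png')[190:265,330:440];b=cv2.imread('pics/side3.png')[140:260,260:380]
cv2.imwrite('pics/c3.png',cv2.hconcat([cv2.resize(a,(440,300),interpolation=2),cv2.resize(b,(300,300),interpolation=2)]))
Q=cloud(S)
m=(Q[:,1]>-75)&(Q[:,1]<-40)&(Q[:,2]>85)&(Q[:,2]<135)&(Q[:,0]>520)&(Q[:,0]<600);q=Q[m];print('pommel',len(q),np.percentile(q,[3,50,97],axis=0).round(1))
```

```text
[ 547.43444436 -104.07184583   96.62716438] [ 1.92443225 21.08271556  0.07659556] 14.82434044450016
pommel 236 [[531.8 -66.9  94.1]
 [548.  -61.5 113.1]
 [564.9 -58.3 127.9]]
```

View pics/c3.png

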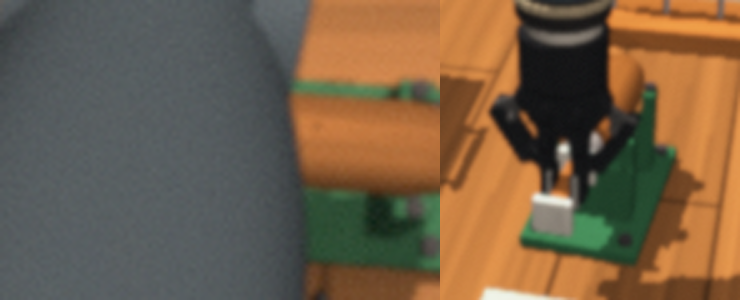

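Emit:
{"api": "play_rows", "payload": {"plan": [0.005, 0, 0, 0, 0, 0, 0.015, 0, 0, 0, 0, 0, 0.033, 0, 0, 0, 0, 0, 0.055, 0, 0, 0, 0, 0, 0.08, 0, 0, 0, 0, 0, 0.105, 0, 0, 0, 0, 0, 0.13, 0, 0, 0, 0, 0, 0.152, 0, 0, 0, 0, 0, 0.168, 0, 0, 0, 0, 0, 0.174, 0, 0, 0, 0, 0]}}

```text
clock: 16.65
tcp_pos: [556.8, 23.1, 96.5]
orientation: [-3.142, -0.0, 1.498]
ft_force: [0.5, 0.1, -1.2]
gripper_width: 14.5
```

Run:
```python
from h import *
from station import r
s=r.sense();print(s['tcp_pos'],s['orientation'],s['gripper_width'])
print(rel([556.06,22.24,96.5],1.4974,[583.3,106.6,77],1.4974))
T=load('top0');S=load('side0')
print(onz(T,300+638/4-545/4,195+(375-280)/4,10))
```

```text
[556.75305035  23.08544779  96.50527207] [-3.14150897e+00 -6.74480162e-05  1.49790522e+00] 14.487184464608017
(array([0.1148, 0.028 , 0.026 ]), array([0., 0., 0.]))
[573.98474733 -27.81427082  10.        ]
```

Emit:
{"api": "play_rows", "payload": {"plan": [0.003, 0.001, 0.001, 0, 0, 0, 0.012, 0.003, 0.003, 0, 0, 0, 0.03, 0.007, 0.007, 0, 0, 0, 0.05, 0.012, 0.011, 0, 0, 0, 0.07, 0.017, 0.016, 0, 0, 0, 0.09, 0.022, 0.02, 0, 0, 0, 0.105, 0.026, 0.024, 0, 0, 0, 0.113, 0.028, 0.026, 0, 0, 0, 0.115, 0.028, 0.026, 0, 0, 0, 0.115, 0.028, 0.026, 0, 0, 0]}}

```text
clock: 17.9
tcp_pos: [583.9, 106.6, 77.1]
orientation: [-3.142, 0.0, 1.497]
ft_force: [0.4, -1.0, -1.8]
gripper_width: 15.0
```

Emit:
{"api": "play_rows", "payload": {"plan": [0, 0, 0, 0, 0, 0, 0, 0, 0, 0, 0, 0, 0, 0, 0, 0, 0, 0, 0, 0, 0, 0, 0, 0, 0, 0, 0, 0, 0, 0, 0, 0, 0, 0, 0, 0, 0, 0, 0, 0, 0, 0, 0, 0, 0, 0, 0, 0, 0, 0, 0, 0, 0, 0, 0, 0, 0, 0, 0, 0]}}

```text
clock: 19.15
tcp_pos: [584.0, 106.8, 77.1]
orientation: [-3.142, -0.0, 1.497]
ft_force: [0.4, -0.5, -0.9]
gripper_width: 14.9
```

Run:
```python
from h import *
from station import r
T=grab('top','top4');S=grab('side','side4');s=r.sense();print(s['clock'],s['tcp_pos'],s['ft_force'],s['gripper_width'],np.abs(s['joint_velocities']).max())
a=cv2.imread('pics/top4.png')[180:255,280:390];b=cv2.imread('pics/side4.png')[190:340,230:380]
cv2.imwrite('pics/c4.png',cv2.hconcat([cv2.resize(a,(440,300),interpolation=2),cv2.resize(b,(300,300),interpolation=2)]))
P=cloud(T);m=(P[:,2]>75)&(P[:,2]<105)&(P[:,1]<30)&(P[:,1]>-60)&(P[:,0]>550)&(P[:,0]<600);q=P[m]
q=q[np.argsort(q[:,1])];print(len(q),q[:8].round(1).tolist(),np.polyfit(q[:,1],q[:,2],1))
```

```text
19.25 [583.98233405 106.77726451  77.0477814 ] [ 0.1922416  -0.42842251 -2.26803598] 14.857567064427343 0.0017909778108226577
91 [[571.8, -26.1, 93.7], [577.5, -26.0, 90.6], [574.8, -26.0, 91.2], [573.6, -23.7, 96.8], [576.7, -23.6, 94.4], [571.4, -23.6, 95.3], [569.2, -23.6, 94.0], [570.5, -21.3, 100.0]] [1.80747940e-02 9.47485781e+01]
```

View pics/c4.png

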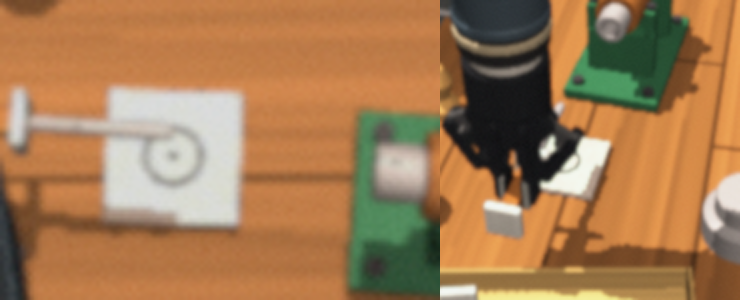

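```bash
python3 -c "
from station import order
print(order.close_job())"
```

```text
the job is handed in; nothing more can be done
None
```

The job is handed in. The gauge is held over the round mark on the farther white plate, and every check I made agreed with the task. The hand-in reports no verdict.

- **Pick:** I took the middle piece in the tray, the one with a collar mid-length and a bare rod. The fingers closed to about 15 mm on its grip, and the lift was clean.
- **Insertion:** I turned the gauge in line with the tube and pushed until it stopped. The stop came with about 20 N of push, about 1.7 mm deeper than the measured tube end, which fits the collar resting on it. The gripper hid the collar itself, so I judged the stop from force and position only.
- **Withdrawal:** I drew it straight out until the tip was about 35 mm clear of the tube mouth.
- **Final pose:** Depth points put the tip near (574, −27 mm), with the mark's centre at (574, −28 mm). The tip is about 81 mm above the plate, level to about 1°, and still. The job took 19.3 s of the 51 s allowed.

In the top picture the rod appears off the ring because it is seen at a slant. The depth points and the arm's own position both put it over the centre.

I did not measure the other objects again at the end. No unexpected contact force showed up apart from about 5 N from below as the fingers closed in the tray.

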